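Turn over an organ pipe's cap disc with the spatula

ROBOT

A 6-joint arm with a two-finger parallel gripper is mounted at the origin on the work surface. World frame = base frame: x ahead of the robot, y to its left, z up, the work surface at z = 0. Lengths are in m, angles in degrees, forces in N, time in s.
With the tool pointing down it reaches from about 0.3 to 0.75 m from the base axis. Payload 8.5 kg.
Tool frame: the origin (TCP) lies between the finger pads; the fingertips stand env.finger_overhang ahead of it and the grasp point (between the pads) lies 2 mm behind it (env.finger_overhang is the distance from the TCP to the fingertips, in m); z points along the fingers, y is the line along which they close (so a half turn about z gives the same grasp; the last joint's range is limited). The gripper opens to 85 mm and grips with 20 to 120 N. Pads are 22 mm wide; open, the fingers measure 114 mm over their backs; the gripper's body (76 mm by 85 mm) begins 54 mm behind the grasp point. The pads swing forward as they close: fully open they stand 13 mm farther back than shut.
Start: joints at [-89.112, 21.807, 74.336, -0, 83.858, -12.336], TCP at [0.126, -0.535, 0.248] pointing down, gripper open.
Joint ranges: [-178.18, 178.18], [-50.72, 133.34], [12.68, 142.11], [-81.47, 261.47], [9.98, 163.14], [-165.26, 165.26]. Speed limits (degrees/s): [136.94, 136.94, 180, 180, 180, 180].

INTERFACE

Orientations are given as a 3x3 rotation matrix whose columns are the frame's x, y, z axes.
In Python, from rig import env gives the robot as it stands. The module is installed in compiled form; this text tells all that it offers.
- The arm moves only by the tool jog_arm, never from a script. Its arguments are lists of equal length, an entry for each row: "hand": the finger opening in m, from 0 to 0.0854; "travel": the shift along the world's x, y, z in m, a list of three; "yaw": the turn about the world's z in rad. A call has exactly 5 rows; each row shifts and turns the commanded pose from where the row before left it; what a row does not reach is not made up. A row lasts 1/8 s, in which the tool goes at most 62.5 mm and 10.7 degrees, less where a joint would pass 70% of its speed; a pose out of reach is approached as far as the arm can. A call is refused whole if a number of a shift passes 0.0625 or a number of a turn 0.188, either way. A call with a gripper value outside its range is refused whole. The fingers move at their own pace and stop on an object; "grip_force" is the grip in N (left out, the last holds). Time passes only in rows, so rows that do not move let the fingers close, or fill a call up. It gives the time, the measured TCP pose, the force, the opening and the grip force at its end, in the units of the state.
- env.observe(): the state, without advancing time (a new reading comes with each control period).
- env.get_image(name): name is "scene" or "side" or "wrist"; returns the picture (420x560x3 uint8, red, green, blue); there is no depth.
- env.calibration(name): a dict with "fx", "fy", "cx", "cy" (pixels), "k1" (the pictures are not rectified: a ray, as slopes to the right and down, at radius r is drawn at 1 + k1 r^2 times it, then the intrinsics apply), "position" and "rotation" of the camera in the world; the wrist camera has in their place "hand_eye" (4x4, takes a point from camera to tool coordinates, whose origin is the TCP and whose axes are the flange's). Camera axes: x right, y down, z forward; pixel columns grow to the right and rows downward; lengths in m; the calibration is good to about 2 mm. A picture is of the moment at which its call begins: read the wrist's pose just before it. calibration takes no time and is no camera call.
- env.close_job(): hands the job in; it is judged then, once.
The state is a dict: "time_s": time; "q": joint angles; "qvel": joint speeds; "joint_efforts": joint torques, N m; "position": TCP position; "tool_rot": TCP orientation; "ft_force": force on the tool from outside, world axes, zero at the start; "wrist_torque": the same for the moment, N m; "grip_width": finger opening in m; "gripper_force": force on a finger pad.
Only numpy, scipy, OpenCV 4.12 (cv2) and the standard library are available. Lean on these libraries where they do the work, as an engineer would, in place of code of your own. Each camera call takes 0.05 s, during which the arm holds its last target. There are 200 camera calls.

TASK

The pipe cap disc has fresh lacquer, so do not touch it with the gripper: take the spatula from its blue rest, slide its blade along the groove of the turning board under the disc until you feel the sprung stop give a little (a few millimetres at most, do not push it in hard), and lever the disc up and over the step so that it lies flat on the pale upper landing, red felt side up. Then put the spatula back on its rest as it lay before and let go; leave the jar, the brass weight and the white dish alone.

Things in the scene. Friction and masses are not known exactly. Their poses are not given: they have to be found in the camera images.
- board: Fixed wooden turning board, 130 mm wide (y). Origin on the bench at mid-width, below the step; z up; x: way in which the disc is turned over. Brown bed, 10 mm high, from x = -140 mm to the step at x = 0; pale landing, 16 mm high (a 6 mm step), from x = 0 to +130 mm. A groove in the bed, 44 mm wide, 6 deep (floor 4 mm above the bench), runs along y = 0 from the open edge x = -140 mm.
- landing (a point): Fixed point on top of the landing, 45 mm past the step, 16 mm above the bench; axes as the board's.
- disc_center (a point): Centre of the loose disc, 90 mm across, 7 mm thick, about 0.2 kg. At the start it lies grey side up on the bed over the groove, far rim 2 to 8 mm short of the step (near rim at board x = -98 to -92 mm). Lifted by a blade tip 10 to 25 mm inside its near rim (draw the blade back a little if it is deeper), it slides up to the step, pivots there and past upright topples on to the landing.
- disc: The same disc; origin at the centre of its red felt face, +z out of its grey metal face (up at the start).
- spatula_grip (a point): Middle of the spatula's handle: grip here. x along the tool to the blade, z up. Handle 18 mm wide (y), 16 high, from x = -80 to +45 mm. A neck slopes down to the flat blade: x = 70 to 150 mm, 36 mm wide, 2 thick, parallel to the handle, underside 50 mm below this point. 0.15 kg. At the start the blade lies flat on the bench, the handle's rear end in the rest.
- spatula_tip (a point): Middle of the front edge of the blade, at its underside: 150 mm ahead (x) of the grip point and 50 mm below it; axes as the grip's.
- rest_home (a point): Fixed point, 50 mm above the bench: about where the grip point is (within 11 mm) while the spatula lies on its rest, axes as the spatula's. The blue rest is a block 45 to 75 mm behind this point (-x), 52 mm wide, its floor 42 mm above the bench, with a cheek 14 mm higher on each side, 32 mm apart.
- jar: Bystander: green jar with a steel lid, 56 mm across, 65 mm high; origin under its centre.
- weight: Bystander: brass weight, 52 mm across, 60 mm high; origin under its centre.
- dish: Bystander: white bowl, 68 mm across, 30 mm high; origin under its centre.
- stop (a joint): How far (m) the sprung stop is pressed along the groove (board +x); 0 free, 0.012 fully in. It is an upright brass plate across the groove, hidden under the disc; free, its face is somewhere between board x = -82 and -60 mm, different each time. It begins to move at 2 N, then takes 0.8 N more per mm.
There are look-alikes about, which are no part of the job. What is shaped like the part that bears spatula_grip but turquoise is not meant.

How it is judged (in metres and radians):
On the way, in this order (a step that is already met when the one before it is completed fails the run):
1. the blade lies in the groove under the disc and presses the sprung stop by at least half a millimetre, the disc still lying on the bed (z of spatula_tip in the frame of board below 0.01 m and y of spatula_tip in the frame of board between -0.022 and 0.022 m and x of disc_center in the frame of board below -0.035 m and angle between disc's own z axis and vertical below 0.15 rad and value of joint stop above 0.0005 m), for 0.05 s.
2. the blade has levered the disc up on edge (more than 57 degrees) with its tip at the disc (angle between disc's own z axis and vertical above 1 rad and distance between spatula_tip and disc_center below 0.055 m), for 0.05 s.
3. the disc lies on the landing, red side up (angle between disc's own z axis and vertical above 3.05 rad and x of disc_center in the frame of board above 0.01 m), for 0.2 s.
At the end, for the whole second after the job is handed in: The disc lies at rest flat (within 5 degrees) on the landing, red side up, its centre over the landing (10 to 120 mm past the step, within 55 mm of the middle line); the spatula lies upright on its rest, its grip within 30 mm of the rest's home point and turned less than 11 degrees from it (all of step 3 and x of disc_center in the frame of board below 0.12 m and y of disc_center in the frame of board between -0.055 and 0.055 m and z of disc_center in the frame of board between 0.0165 and 0.0225 m and linear speed of disc below 0.02 m/s and distance between spatula_grip and rest_home below 0.03 m and angle between the x axis of spatula_grip and the x axis of rest_home, either way round below 0.2 rad and angle between spatula_grip's own z axis and vertical below 0.12 rad); the robot touches nothing.
It fails at once if the gripper or the arm touches the disc (contact force between any of the fingers, the arm and disc above 0.3 N).
It fails at once if the sprung stop is pushed in by more than 8 mm (value of joint stop above 0.008 m).
It fails at once if the jar is moved more than 15 mm (distance of jar from where it was at the start of the episode above 0.015 m).
It fails at once if the weight is moved more than 15 mm (distance of weight from where it was at the start of the episode above 0.015 m).
It fails at once if the dish is moved more than 15 mm (distance of dish from where it was at the start of the episode above 0.015 m).
It also fails if it takes over 64 s, if anything falls off the work surface, if the arm or the gripper's body presses on something with over 40 N, if the wrist force passes 120 N, or if a joint passes its speed limit or range.

## Working session

There is one attempt and no reset: what is moved stays moved. The work goes in short steps, Python scripts to look and compute and a tool call to move; the robot and the scene stay as the last step left them, time stands still between calls to the robot, and variables do not carry over. Pictures are saved under pics/ and viewed, at most 10 in all, crops included, and the job is handed in when it is done.

Besides the shell and the picture viewer there is one more tool, called in YAML: its name, and indented under it one key for each argument. jog_arm: Moves the arm, as the interface text tells. Its arguments: {"type":"object","properties":{"hand":{"type":"array"},"travel":{"type":"array"},"yaw":{"type":"array"},"grip_force":{"type":"number"}},"required":["hand","travel","yaw"]}

```bash
mkdir -p pics
cat > h.py <<'E'
import numpy as np, cv2
from rig import env
def ray(name,px,st=None):
    c=env.calibration(name)
    if not isinstance(c,dict): c=dict(c)
    x=(px[0]-c["cx"])/c["fx"]; y=(px[1]-c["cy"])/c["fy"]
    rd=np.hypot(x,y); r=rd
    for _ in range(20): r=rd/(1+c["k1"]*r*r)
    s=r/rd if rd>0 else 1
    d=np.array([x*s,y*s,1])
    if "position" in c: R=np.array(c["rotation"]);p=np.array(c["position"])
    else:
        H=np.array(c["hand_eye"]);T=np.eye(4);T[:3,:3]=st["tool_rot"];T[:3,3]=st["position"];M=T@H;R=M[:3,:3];p=M[:3,3]
    return p,R@d
def onz(name,px,z,st=None):
    p,d=ray(name,px,st); return p+d*(z-p[2])/d[2]
def save(name,fn):
    st=env.observe(); im=env.get_image(name); cv2.imwrite(f"pics/{fn}.png",cv2.cvtColor(im,cv2.COLOR_RGB2BGR)); return st,im
E
python3 - <<'E'
from h import *
np.set_printoptions(precision=4,suppress=True)
for n in ["scene","side","wrist"]: st,im=save(n,n+"0"); print(n,env.calibration(n))
a=[cv2.imread(f"pics/{n}0.png") for n in("scene","side")]
print(env.finger_overhang,st)
E
```

```text
scene {'fx': 390.64026873593656, 'fy': 390.64026873593656, 'cx': 279.62622855055747, 'cy': 217.12471387259984, 'k1': -0.10910746947086158, 'position': array([ 0.9382, -0.5048,  0.5335]), 'rotation': array([[ 0.7968,  0.3242, -0.5098],
       [ 0.6042, -0.4334,  0.6687],
       [-0.0041, -0.8409, -0.5412]])}
side {'fx': 393.23382390778755, 'fy': 393.23382390778755, 'cx': 272.8604408169851, 'cy': 213.2469662432232, 'k1': 0.023475015554426635, 'position': array([ 0.4197, -0.7015,  0.6465]), 'rotation': array([[ 0.9939, -0.0665,  0.088 ],
       [-0.1103, -0.6027,  0.7903],
       [ 0.0004, -0.7952, -0.6064]])}
wrist {'fx': 320.82430569954585, 'fy': 320.82430569954585, 'cx': 277.915280559782, 'cy': 210.05445095432486, 'k1': 8.246386291607024e-05, 'hand_eye': array([[ 0.0003, -0.961 , -0.2764,  0.0698],
       [ 1.    ,  0.0003, -0.    ,  0.0011],
       [ 0.0001, -0.2764,  0.961 , -0.1261],
       [ 0.    ,  0.    ,  0.    ,  1.    ]])}
0.017 {'time_s': 0.1, 'q': array([-89.1134,  21.8387,  74.3796,   0.0003,  83.8577, -12.3369]), 'qvel': array([ 0.012 , -0.0245, -0.1186,  0.0996, -0.0282,  0.0028]), 'joint_efforts': array([  0.0057, -44.9215, -23.1656,  -0.0001,   0.0036,   0.    ]), 'position': array([ 0.1258, -0.5352,  0.2478]), 'tool_rot': array([[ 0.9735,  0.2288, -0.    ],
       [ 0.2288, -0.9735,  0.0013],
       [ 0.0003, -0.0013, -1.    ]]), 'ft_force': array([-0.3765,  0.3317,  0.162 ]), 'wrist_torque': array([ 0.0292, -0.0135,  0.0892]), 'gripper_force': 0.0, 'grip_width': 0.08533878843255067}
```

View pics/scene0.png

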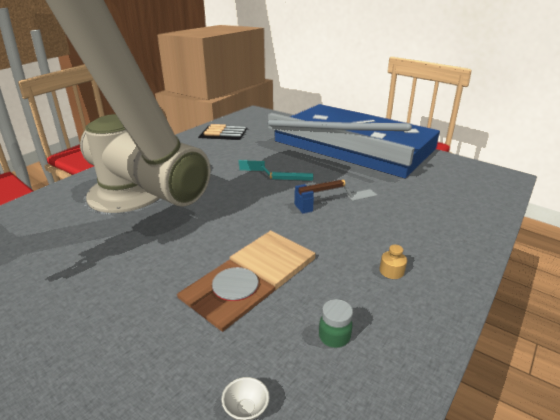

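View pics/side0.png

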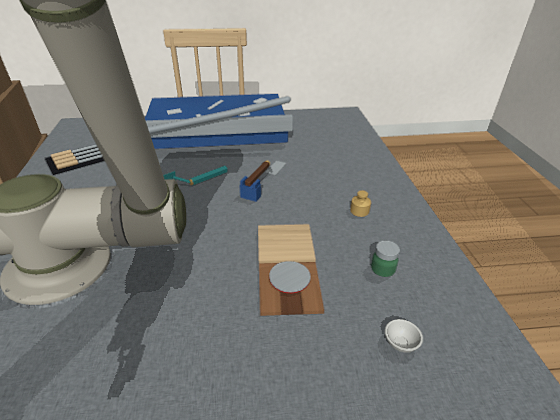

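The intended spatula has a brown handle on the blue rest, at scene (322,187) and side (258,174). The turquoise look-alike is at scene (290,176) and side (208,176) and has no rest, so it isn't meant. The board and disc are at scene (235,284) and side (290,277), with the landing at the upper end. I'll confirm this in an enlarged crop.

Run:
```python
from h import *
a=cv2.imread("pics/scene0.png");b=cv2.imread("pics/side0.png")
A=cv2.resize(a[170:220,285:385],None,fx=4,fy=4,interpolation=cv2.INTER_CUBIC)
B=cv2.resize(b[150:210,220:300],None,fx=5,fy=4,interpolation=cv2.INTER_CUBIC)
C=cv2.resize(a[225:325,175:325],None,fx=2.6667,fy=3,interpolation=cv2.INTER_CUBIC)
D=cv2.resize(b[220:320,240:340],None,fx=4,fy=3,interpolation=cv2.INTER_CUBIC)
A=cv2.resize(A,(400,300));B=cv2.resize(B,(400,300))
cv2.imwrite("pics/m.png",np.vstack([np.hstack([A,B]),np.hstack([C,D])]))
```

```text
(no output)
```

View pics/m.png

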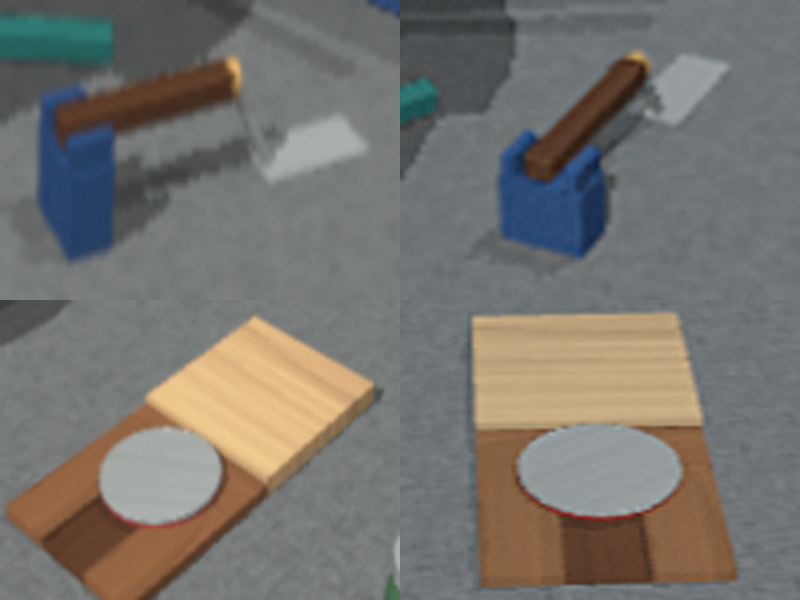

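Run:
```python
from h import *
np.set_printoptions(precision=4,suppress=True)
fA=lambda u,v:("scene",(285+u/4,170+v/6)); fB=lambda u,v:("side",(220+u/5,150+v/5))
fC=lambda u,v:("scene",(175+u/2.6667,225+v/3)); fD=lambda u,v:("side",(240+u/4,220+v/3))
P=lambda f,z:onz(f[0],f[1],z)
def S(n,f,z): p=P(f,z); print(n,p); return p
print("SPATULA")
for lab,t in dict(B=[fB(292,52),fB(330,68),fB(248,110),fB(278,125),fB(140,153),fB(233,60)],A=[fA(340,115),fA(368,150),fA(262,150),fA(270,183),fA(60,122),fA(230,75)]).items():
    p=[P(t[i],.002) for i in range(4)]+[P(t[i],.058) for i in(4,5)]
    tip=(p[0]+p[1])/2; back=(p[2]+p[3])/2
    print(lab,"tip",tip,"back",back,"w",np.linalg.norm(p[0]-p[1]),"len",np.linalg.norm(tip-back),"hr",p[4],"hf",p[5],np.linalg.norm(p[5]-p[4]),
      "yaw blade",np.degrees(np.arctan2(*(tip-back)[1::-1])),"yaw handle",np.degrees(np.arctan2(*(p[5]-p[4])[1::-1])),"yaw all",np.degrees(np.arctan2(*(tip-p[4])[1::-1])))
print("BOARD")
S("farL D",fD(73,15),.016);S("farR D",fD(278,13),.016);S("stepL D",fD(76,130),.016);S("stepR D",fD(303,126),.016);S("nearL",fD(82,287),.01);S("nearR",fD(335,278),.01)
S("grooveL",fD(160,287),.01);S("grooveR",fD(252,283),.01)
S("farL C",fC(255,17),.016);S("farR C",fC(373,85),.016);S("stepL C",fC(147,97),.016);S("stepR C",fC(267,187),.016);S("nearL C",fC(8,212),.01)
for n in("scene","side"):
    im=cv2.imread(f"pics/{n}0.png"); hsv=cv2.cvtColor(im,cv2.COLOR_BGR2HSV)
    m=((hsv[...,1]<50)&(hsv[...,2]>125)).astype(np.uint8)
    c0=(235,284) if n=="scene" else (290,277)
    k,l,s,c=cv2.connectedComponentsWithStats(m); i=l[c0[1],c0[0]]; print(n,s[i],c[i])
    cn=max(cv2.findContours((l==i).astype(np.uint8),0,1)[0],key=cv2.contourArea)[:,0]
    w=np.array([onz(n,q,.017) for q in cn])[:,:2].astype(np.float32); print("disc",cv2.minEnclosingCircle(w),w.mean(0))
for n,pts in dict(scene=[(335,312),(393,258),(245,395)],side=[(386,250),(360,203),(403,332)]).items():
    for q,z in zip(pts,(.065,.04,.03)): print(n,onz(n,q,z))
```

```text
SPATULA
B tip [0.5738 0.4089 0.002 ] back [0.5349 0.3416 0.002 ] w 0.03198590114371367 len 0.07777470397868026 hr [0.4531 0.2212 0.058 ] hf [0.5143 0.3175 0.058 ] 0.11406080177598218 yaw blade 60.002263578145126 yaw handle 57.556119664257274 yaw all 57.272674481606664
A tip [0.5699 0.4134 0.002 ] back [0.5355 0.3476 0.002 ] w 0.03605278846184441 len 0.07427817087817395 hr [0.4561 0.2128 0.058 ] hf [0.5209 0.3146 0.058 ] 0.12067340629760592 yaw blade 62.45366732193132 yaw handle 57.5123416916101 yaw all 60.42990898613935
BOARD
farL D [0.4688 0.0753 0.016 ]
farR D [0.5989 0.0637 0.016 ]
stepL D [ 0.4593 -0.0623  0.016 ]
stepR D [ 0.5879 -0.0721  0.016 ]
nearL [ 0.4506 -0.2029  0.01  ]
nearR [ 0.5771 -0.2094  0.01  ]
grooveL [ 0.4891 -0.2071  0.01  ]
grooveR [ 0.5351 -0.2089  0.01  ]
farL C [0.4691 0.0757 0.016 ]
farR C [0.5977 0.0656 0.016 ]
stepL C [ 0.4618 -0.0535  0.016 ]
stepR C [ 0.5942 -0.0689  0.016 ]
nearL C [ 0.4571 -0.1946  0.01  ]
scene [ 212  267   46   33 1151] [234.49   283.0626]
disc ((0.523072361946106, -0.10611732304096222), 0.04617593064904213) [ 0.5237 -0.107 ]
side [ 269  261   42   31 1002] [289.495  276.1527]
disc ((0.5225780606269836, -0.10818297415971756), 0.0462542325258255) [ 0.5221 -0.1094]
scene [ 0.74   -0.0983  0.065 ]
scene [0.7492 0.1206 0.04  ]
scene [ 0.7058 -0.2828  0.03  ]
side [ 0.7334 -0.1012  0.065 ]
side [0.7405 0.108  0.04  ]
side [ 0.7081 -0.2837  0.03  ]
```

The crops confirm it: the brown-handled tool sits in the blue rest with its blade to the upper right, and the turquoise one is separate. Board yaw is about 85.3° with the step mid near (0.523,-0.060). The spatula's grip is near (0.495,0.282) at yaw about 59°, and measured sizes match those given. I'll move above the spatula now.

jog_arm:
  hand: [0.085, 0.085, 0.085, 0.085, 0.085]
  travel:
    - [0.05, 0.03, 0]
    - [0.05, 0.03, 0]
    - [0.05, 0.03, 0]
    - [0.05, 0.03, 0]
    - [0.05, 0.03, 0]
  yaw: [0.08, 0.08, 0.08, 0.08, 0.08]
  grip_force: 100

```text
time_s: 0.78
position: [0.3772, -0.3842, 0.2482]
tool_rot: [[0.806, 0.592, -0.0], [0.592, -0.806, 0.0], [-0.0, -0.0, -1.0]]
ft_force: [0.6, -0.5, -0.0]
grip_width: 0.0849
gripper_force: 0.0
```

jog_arm:
  hand: [0.085, 0.085, 0.085, 0.085, 0.085]
  travel:
    - [0.03, 0.05, 0]
    - [0.03, 0.05, 0]
    - [0.03, 0.05, 0]
    - [0.03, 0.05, 0]
    - [0.03, 0.05, 0]
  yaw: [0.08, 0.08, 0.08, 0.08, 0.08]

```text
time_s: 1.4
position: [0.5265, -0.1336, 0.2482]
tool_rot: [[0.512, 0.859, -0.0], [0.859, -0.512, 0.0], [-0.0, -0.0, -1.0]]
ft_force: [1.0, -0.2, 0.7]
grip_width: 0.085
gripper_force: 0.0
```

jog_arm:
  hand: [0.085, 0.085, 0.085, 0.085, 0.085]
  travel:
    - [0, 0.055, 0]
    - [0, 0.055, 0]
    - [0, 0.055, 0]
    - [0, 0.055, 0]
    - [0, 0.055, 0]
  yaw: [0, 0, 0, 0, 0]

```text
time_s: 2.02
position: [0.5255, 0.1414, 0.2482]
tool_rot: [[0.514, 0.858, -0.0], [0.858, -0.514, -0.0], [-0.0, -0.0, -1.0]]
ft_force: [1.9, -0.4, -1.0]
grip_width: 0.0851
gripper_force: 0.0
```

jog_arm:
  hand: [0.085, 0.085, 0.085, 0.085, 0.085]
  travel:
    - [-0.01, 0.04, 0]
    - [-0.01, 0.04, 0]
    - [-0.01, 0.04, 0]
    - [0, 0.02, 0]
    - [0, 0, 0]
  yaw: [0, 0, 0, 0, 0]

```text
time_s: 2.65
position: [0.4959, 0.2801, 0.248]
tool_rot: [[0.513, 0.858, -0.0], [0.858, -0.513, -0.0], [-0.0, -0.0, -1.0]]
ft_force: [0.5, 0.9, -1.3]
grip_width: 0.0849
gripper_force: 0.0
```

Run:
```python
from h import *
np.set_printoptions(precision=4,suppress=True)
st,im=save("wrist","w1"); print(st["position"],st["tool_rot"],st["time_s"]); import pickle; pickle.dump(st,open("w1.p","wb"))
```

```text
[0.4959 0.2801 0.248 ] [[ 0.5129  0.8585 -0.0003]
 [ 0.8585 -0.5129 -0.0003]
 [-0.0004 -0.0001 -1.    ]] 2.65
```

View pics/w1.png

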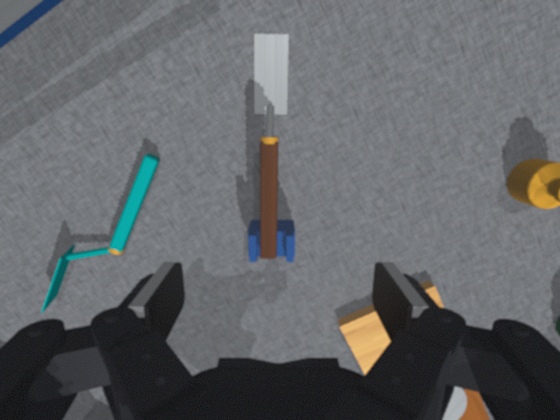

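The view shows the brown handle from (268,257) to the ferrule at (270,139), the blade tip at (272,34), and the blue rest at (271,240). The turquoise decoy is off to the left at (135,205).

Run:
```python
from h import *
import pickle; st=pickle.load(open("w1.p","rb"))
np.set_printoptions(precision=4,suppress=True)
P=lambda u,v,z:onz("wrist",(u,v),z,st)
tip=P(271.5,34,.002);bk=P(271,115,.002);hr=P(268.5,258,.058);hf=P(270,137,.058)
print(tip,bk,hr,hf,np.linalg.norm(tip-bk),np.linalg.norm(hf-hr),np.linalg.norm(P(254,34,.002)-P(289,34,.002)))
d=(tip-hr)[:2];d/=np.linalg.norm(d);print("yaw",np.degrees(np.arctan2(d[1],d[0])),tip[:2]-.15*d,hr[:2]+.08*d,hf[:2]-.045*d)
d=(hf-hr)[:2];print(np.degrees(np.arctan2(d[1],d[0])))
```

```text
[0.569  0.4146 0.002 ] [0.5266 0.3456 0.002 ] [0.4491 0.2204 0.058 ] [0.5161 0.3278 0.058 ] 0.08093758534817182 0.12660500328398103 0.036472773319947076
yaw 58.3095590220297 [0.4902 0.287 ] [0.4911 0.2885] [0.4924 0.2895]
58.04111515403533
```

jog_arm:
  hand: [0.085, 0.085, 0.085, 0.085, 0.085]
  travel:
    - [-0.005, 0.008, -0.03]
    - [0, 0, -0.05]
    - [0, 0, -0.05]
    - [0, 0, -0.05]
    - [0, 0, -0.02]
  yaw: [-0.015, 0, 0, 0, 0]

```text
time_s: 3.32
position: [0.4903, 0.2857, 0.0456]
tool_rot: [[0.529, 0.849, -0.004], [0.849, -0.529, -0.002], [-0.004, -0.003, -1.0]]
ft_force: [0.8, 1.2, 0.1]
grip_width: 0.085
gripper_force: 0.0
```

jog_arm:
  hand: [0.0, 0.0, 0.0, 0.0, 0.0]
  travel:
    - [0, 0, 0]
    - [0, 0, 0]
    - [0, 0, 0]
    - [0, 0, 0]
    - [0, 0, 0]
  yaw: [0, 0, 0, 0, 0]
  grip_force: 110

```text
time_s: 3.95
position: [0.4913, 0.2877, 0.0496]
tool_rot: [[0.527, 0.85, 0.002], [0.85, -0.527, 0.0], [0.001, 0.002, -1.0]]
ft_force: [-0.9, -1.7, 5.9]
grip_width: 0.0159
gripper_force: 108.2
```

jog_arm:
  hand: [0.0, 0.0, 0.0, 0.0, 0.0]
  travel:
    - [0, 0, 0]
    - [0, 0, 0]
    - [0, 0, 0]
    - [0, 0, 0]
    - [0, 0, 0]
  yaw: [0, 0, 0, 0, 0]

```text
time_s: 4.58
position: [0.4913, 0.2877, 0.0496]
tool_rot: [[0.527, 0.85, 0.002], [0.85, -0.527, 0.0], [0.001, 0.002, -1.0]]
ft_force: [-0.8, -1.3, 6.5]
grip_width: 0.0158
gripper_force: 108.2
```

jog_arm:
  hand: [0.0, 0.0, 0.0, 0.0, 0.0]
  travel:
    - [0, 0, 0.02]
    - [0, 0, 0.045]
    - [0, 0, 0.06]
    - [0, 0, 0.06]
    - [0, -0.03, 0.05]
  yaw: [0, 0, 0, 0, 0]

```text
time_s: 5.2
position: [0.4904, 0.2582, 0.286]
tool_rot: [[0.525, 0.851, 0.002], [0.851, -0.525, 0.001], [0.002, 0.001, -1.0]]
ft_force: [0.9, 0.4, -1.0]
grip_width: 0.0154
gripper_force: 107.5
```

jog_arm:
  hand: [0.0, 0.0, 0.0, 0.0, 0.0]
  travel:
    - [0.004, -0.05, 0.02]
    - [0.004, -0.055, 0.02]
    - [0.004, -0.055, 0.02]
    - [0.004, -0.055, 0]
    - [0.004, -0.055, 0]
  yaw: [0.05, 0.05, 0.05, 0.05, 0.05]

```text
time_s: 5.82
position: [0.5104, -0.014, 0.3438]
tool_rot: [[0.299, 0.954, 0.001], [0.954, -0.299, -0.0], [-0.0, 0.001, -1.0]]
ft_force: [0.2, -0.1, -1.1]
grip_width: 0.0163
gripper_force: 107.4
```

jog_arm:
  hand: [0.0, 0.0, 0.0, 0.0, 0.0]
  travel:
    - [0, -0.055, 0]
    - [0, -0.055, 0]
    - [0, -0.05, 0]
    - [0, -0.038, 0]
    - [0, 0, 0]
  yaw: [0.06, 0.06, 0.06, 0.042, 0]

```text
time_s: 6.45
position: [0.5104, -0.2126, 0.3428]
tool_rot: [[0.086, 0.996, -0.001], [0.996, -0.086, 0.0], [0.0, -0.001, -1.0]]
ft_force: [-0.4, 0.7, -2.0]
grip_width: 0.016
gripper_force: 107.5
```

Run:
```python
from h import *
np.set_printoptions(precision=4,suppress=True)
st,im=save("wrist","w2"); print(st["position"],st["tool_rot"],st["time_s"],st["ft_force"],st["wrist_torque"]); import pickle; pickle.dump(st,open("w2.p","wb"))
```

```text
[ 0.5104 -0.2126  0.3428] [[ 0.086   0.9963 -0.0009]
 [ 0.9963 -0.086   0.0002]
 [ 0.0001 -0.0009 -1.    ]] 6.45 [-0.4455  0.6535 -1.9732] [-0.0334 -0.0312  0.0148]
```

View pics/w2.png

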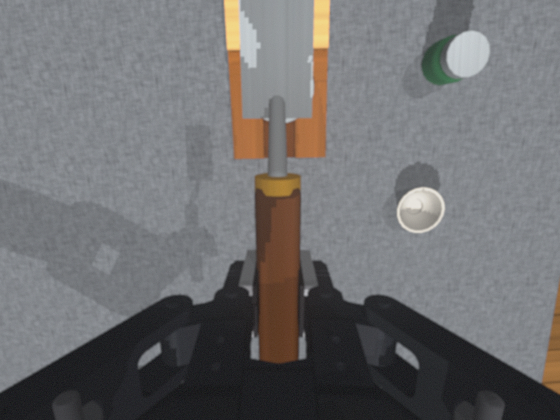

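The held spatula is centred on column 278. The bed's near corners are at (235,159) and (327,157), the step is at (229,50) and (328,49), and the groove runs from about column 264 to 298 at row 150. The jar at (465,55) and dish at (420,210) are clear of it.

Run:
```python
from h import *
import pickle; st=pickle.load(open("w2.p","rb"))
np.set_printoptions(precision=4,suppress=True)
P=lambda u,v,z:onz("wrist",(u,v),z,st)
im=cv2.imread("pics/w2.png"); hsv=cv2.cvtColor(im,cv2.COLOR_BGR2HSV)
m=(hsv[...,1]>110)&(hsv[...,0]<25)
for r in (10,30,45,60,80,100,120,140,150,155): x=np.where(m[r,180:380])[0]+180; print(r,x.min(),x.max(),P(x.min()-.5,r,.016 if r<50 else .01)[:2],P(x.max()+.5,r,.016 if r<50 else .01)[:2])
for c in (240,250,310,320): y=np.where(m[100:200,c])[0]+100; print("col",c,y.max(),P(c,y.max()+.5,.01))
print([ [int(v) for v in hsv[150,c]] for c in range(258,304,3)])
for c in (231,234,317,320,325): print(c,[int(v) for v in hsv[40:60,c,2]])
zb=st["position"][2]-.0496
for r in(60,115):
    g=(hsv[r,:,1]<60); print(r,[int(v) for v in np.where(g[225:340])[0]+225][:3],[int(v) for v in np.where(g[225:326])[0]+225][-3:])
a=P(240.5,117,zb+.002);b=P(315,117,zb+.002);print("blade rear",a,b,np.linalg.norm(a-b))
```

```text
10 225 328 [ 0.4607 -0.0095] [ 0.5898 -0.0206]
30 226 327 [ 0.4591 -0.0317] [ 0.5876 -0.0428]
45 228 327 [ 0.4594 -0.049 ] [ 0.5868 -0.06  ]
60 229 326 [ 0.4576 -0.0656] [ 0.5857 -0.0766]
80 230 325 [ 0.4558 -0.09  ] [ 0.5833 -0.101 ]
100 231 325 [ 0.4539 -0.1151] [ 0.5821 -0.1262]
120 233 325 [ 0.4534 -0.1413] [ 0.581  -0.1523]
140 234 324 [ 0.4514 -0.1682] [ 0.5784 -0.1791]
150 234 324 [ 0.4497 -0.1819] [ 0.5777 -0.1929]
155 235 324 [ 0.4502 -0.189 ] [ 0.5774 -0.1999]
col 240 158 [ 0.4574 -0.1946  0.01  ]
col 250 157 [ 0.4718 -0.1944  0.01  ]
col 310 156 [ 0.5568 -0.2003  0.01  ]
col 320 156 [ 0.5709 -0.2015  0.01  ]
[[13, 152, 166], [13, 155, 165], [12, 144, 124], [11, 110, 111], [135, 5, 102], [0, 0, 116], [90, 2, 123], [120, 4, 125], [105, 4, 120], [0, 9, 109], [9, 141, 121], [11, 140, 124], [12, 134, 116], [13, 152, 166], [13, 156, 173], [13, 152, 174]]
231 [242, 242, 242, 242, 242, 242, 242, 242, 238, 224, 185, 164, 166, 177, 178, 178, 179, 183, 186, 188]
234 [242, 242, 242, 242, 242, 242, 242, 241, 239, 223, 182, 158, 167, 176, 180, 180, 183, 183, 187, 185]
317 [242, 242, 241, 241, 241, 240, 238, 227, 195, 163, 159, 167, 168, 169, 169, 173, 175, 179, 183, 186]
320 [241, 242, 242, 241, 241, 239, 237, 225, 187, 164, 165, 167, 169, 172, 172, 171, 175, 179, 183, 187]
325 [242, 241, 242, 241, 241, 240, 237, 223, 184, 156, 160, 164, 170, 171, 173, 172, 176, 179, 184, 185]
60 [225, 226, 227] [310, 311, 312]
115 [225, 226, 227] [309, 310, 311]
blade rear [ 0.4969 -0.1418  0.2952] [ 0.5355 -0.1451  0.2952] 0.03873299158617743
```

jog_arm:
  hand: [0.0, 0.0, 0.0, 0.0, 0.0]
  travel:
    - [-0.002, -0.04, -0.02]
    - [-0.002, -0.045, -0.03]
    - [-0.002, -0.04, -0.04]
    - [-0.002, -0.02, -0.05]
    - [0, 0, -0.05]
  yaw: [0.016, 0, 0, 0, 0]

```text
time_s: 7.12
position: [0.5029, -0.3555, 0.152]
tool_rot: [[0.068, 0.998, 0.001], [0.998, -0.068, -0.001], [-0.001, 0.001, -1.0]]
ft_force: [0.9, 0.2, -1.5]
grip_width: 0.0162
gripper_force: 107.5
```

jog_arm:
  hand: [0.0, 0.0, 0.0, 0.0, 0.0]
  travel:
    - [0, 0, -0.04]
    - [0, 0, -0.03]
    - [0, 0, 0]
    - [0, 0, 0]
    - [0, 0, 0]
  yaw: [0, 0, 0, 0, 0]

```text
time_s: 7.75
position: [0.5034, -0.3556, 0.0851]
tool_rot: [[0.067, 0.998, 0.002], [0.998, -0.067, -0.002], [-0.002, 0.002, -1.0]]
ft_force: [0.4, -0.1, -0.9]
grip_width: 0.0161
gripper_force: 107.5
```

Run:
```python
from h import *
np.set_printoptions(precision=4,suppress=True)
st,im=save("side","s3");st,im2=save("scene","c3"); print(st["position"],st["tool_rot"][:,0],st["time_s"],st["ft_force"],st["wrist_torque"])
a=cv2.imread("pics/s3.png")[220:420,200:360];b=cv2.imread("pics/c3.png")[220:370,120:320]
cv2.imwrite("pics/m3.png",np.hstack([cv2.resize(a,(400,500),interpolation=2),cv2.resize(b,(400,500),interpolation=2)]))
```

```text
[ 0.5033 -0.3556  0.0848] [ 0.0667  0.9978 -0.0017] 7.8 [-0.153  -0.1606 -1.3447] [-0.0839 -0.0203 -0.002 ]
```

View pics/m3.png

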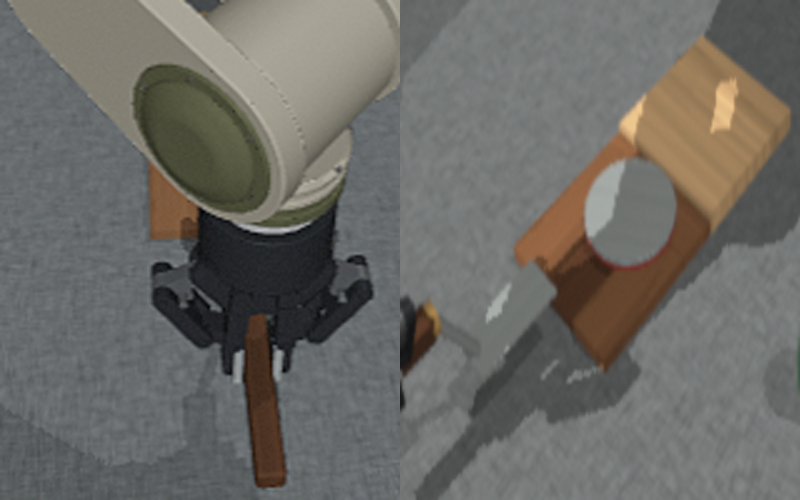

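The side view is blocked by the arm. In the scene crop the blade tip corners are at (525,262) and (555,295), hovering just short of the groove mouth. I'll check the tip position with rays.

Run:
```python
from h import *
np.set_printoptions(precision=4,suppress=True)
f=lambda u,v:(120+u/2,220+v*.3)
for u,v in((125,262),(155,295),(140,278.5)): print(onz("scene",f(u,v),.036))
o=np.array([.5235,-.0583]);ex=np.array([.070,.9976])
for u,v,z in((115,244,.01),(205,368,.01),(220,128,.016),(310,225,.016),(300,42,.016),(388,115,.016),(130,262,.01)): 
    p=onz("scene",f(u,v),z)[:2]-o; print(p+o,"board x",p@ex,"y",p@np.array([-ex[1],ex[0]]))
```

```text
[ 0.4932 -0.21    0.036 ]
[ 0.5327 -0.2102  0.036 ]
[ 0.5133 -0.2101  0.036 ]
[ 0.4511 -0.1907] board x -0.13718541141346116 y 0.06292779935001272
[ 0.5841 -0.2042] board x -0.14127526167129809 y -0.07064429178744075
[ 0.4641 -0.0563] board x -0.002191105092395325 y 0.0593932125006168
[ 0.5943 -0.0694] board x -0.006153360043407473 y -0.07140065233335435
[0.4728 0.0687] board x 0.12318210631991676 y 0.05947503282748073
[0.5984 0.0611] board x 0.12440079872681853 y -0.06639167949714092
[ 0.4738 -0.1917] board x -0.13652173895230832 y 0.04028929134261306
```

jog_arm:
  hand: [0.0, 0.0, 0.0, 0.0, 0.0]
  travel:
    - [0, 0, -0.015]
    - [0, 0, -0.014]
    - [0, 0, 0]
    - [0, 0, 0]
    - [0, 0, 0]
  yaw: [0, 0, 0, 0, 0]

```text
time_s: 8.48
position: [0.503, -0.3556, 0.0547]
tool_rot: [[0.067, 0.998, 0.001], [0.998, -0.067, -0.001], [-0.001, 0.001, -1.0]]
ft_force: [0.4, -0.3, -1.0]
grip_width: 0.0163
gripper_force: 107.5
```

jog_arm:
  hand: [0.0, 0.0, 0.0, 0.0, 0.0]
  travel:
    - [0.0004, 0.005, 0]
    - [0.0003, 0.005, 0]
    - [0.0004, 0.005, 0]
    - [0.0003, 0.005, 0]
    - [0, 0, 0]
  yaw: [0, 0, 0, 0, 0]

```text
time_s: 9.1
position: [0.5043, -0.3349, 0.0544]
tool_rot: [[0.066, 0.998, -0.0], [0.998, -0.066, 0.0], [0.0, -0.0, -1.0]]
ft_force: [0.6, -0.0, -1.8]
grip_width: 0.0163
gripper_force: 107.5
```

Run:
```python
from h import *
np.set_printoptions(precision=4,suppress=True)
st,im2=save("scene","c4"); print(st["position"],st["tool_rot"][:,0],st["time_s"],st["ft_force"],st["wrist_torque"])
b=cv2.imread("pics/c4.png")[240:340,160:280]
cv2.imwrite("pics/m4.png",cv2.resize(b,(720,600),interpolation=2))
```

```text
[ 0.5043 -0.3349  0.0544] [0.0665 0.9978 0.0001] 9.1 [ 0.6162 -0.0295 -1.8453] [-0.0697  0.048   0.0224]
```

View pics/m4.png

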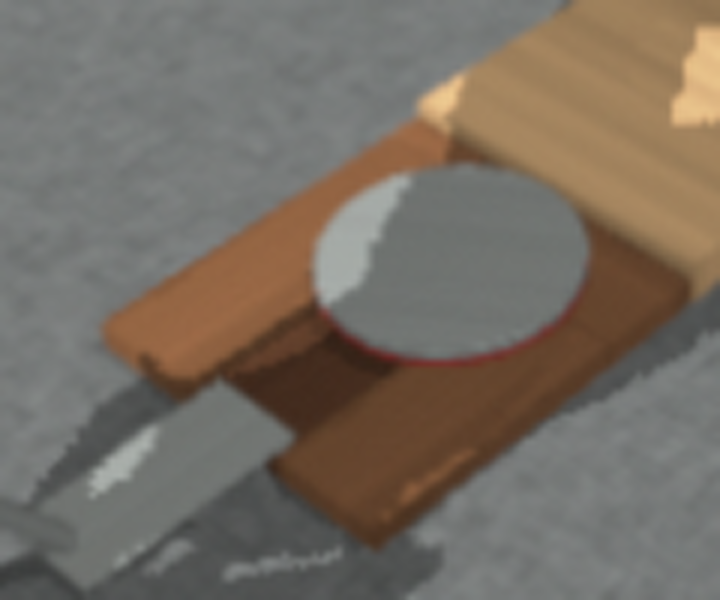

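The blade tip is entering the groove, with corners at (220,380) and (297,437), roughly centred and with no side force. I'll slide it further in.

jog_arm:
  hand: [0.0, 0.0, 0.0, 0.0, 0.0]
  travel:
    - [0.0004, 0.006, 0]
    - [0.0004, 0.006, 0]
    - [0.0004, 0.006, 0]
    - [0, 0, 0]
    - [0, 0, 0]
  yaw: [0, 0, 0, 0, 0]

```text
time_s: 9.78
position: [0.5055, -0.3175, 0.0544]
tool_rot: [[0.067, 0.998, 0.0], [0.998, -0.067, -0.0], [-0.0, 0.0, -1.0]]
ft_force: [0.3, -0.3, -1.5]
grip_width: 0.0161
gripper_force: 107.5
```

jog_arm:
  hand: [0.0, 0.0, 0.0, 0.0, 0.0]
  travel:
    - [0.0004, 0.006, 0]
    - [0.0004, 0.006, 0]
    - [0.0002, 0.003, 0]
    - [0, 0, 0]
    - [0, 0, 0]
  yaw: [0, 0, 0, 0, 0]

```text
time_s: 10.4
position: [0.5064, -0.3025, 0.0544]
tool_rot: [[0.067, 0.998, 0.0], [0.998, -0.067, -0.0], [-0.0, 0.0, -1.0]]
ft_force: [0.3, 0.2, -1.9]
grip_width: 0.0159
gripper_force: 107.5
```

jog_arm:
  hand: [0.0, 0.0, 0.0, 0.0, 0.0]
  travel:
    - [0.0002, 0.003, 0]
    - [0.0002, 0.003, 0]
    - [0, 0, 0]
    - [0, 0, 0]
    - [0, 0, 0]
  yaw: [0, 0, 0, 0, 0]

```text
time_s: 11.02
position: [0.5068, -0.2965, 0.0544]
tool_rot: [[0.067, 0.998, 0.0], [0.998, -0.067, -0.0], [-0.0, 0.0, -1.0]]
ft_force: [-0.2, -0.2, -2.2]
grip_width: 0.016
gripper_force: 107.5
```

jog_arm:
  hand: [0.0, 0.0, 0.0, 0.0, 0.0]
  travel:
    - [0.0001, 0.0015, 0]
    - [0.0001, 0.0015, 0]
    - [0, 0, 0]
    - [0, 0, 0]
    - [0, 0, 0]
  yaw: [0, 0, 0, 0, 0]

```text
time_s: 11.65
position: [0.507, -0.2934, 0.0543]
tool_rot: [[0.067, 0.998, 0.0], [0.998, -0.067, -0.0], [-0.0, 0.0, -1.0]]
ft_force: [-0.2, 0.5, -2.6]
grip_width: 0.0161
gripper_force: 107.5
```

jog_arm:
  hand: [0.0, 0.0, 0.0, 0.0, 0.0]
  travel:
    - [0.0001, 0.0015, 0]
    - [0.0001, 0.0015, 0]
    - [0, 0, 0]
    - [0, 0, 0]
    - [0, 0, 0]
  yaw: [0, 0, 0, 0, 0]

```text
time_s: 12.28
position: [0.5072, -0.2904, 0.0543]
tool_rot: [[0.067, 0.998, -0.0], [0.998, -0.067, -0.0], [-0.0, 0.0, -1.0]]
ft_force: [-0.9, -1.0, -1.1]
grip_width: 0.016
gripper_force: 107.5
```

jog_arm:
  hand: [0.0, 0.0, 0.0, 0.0, 0.0]
  travel:
    - [0.0001, 0.0015, 0]
    - [0.0001, 0.0015, 0]
    - [0, 0, 0]
    - [0, 0, 0]
    - [0, 0, 0]
  yaw: [0, 0, 0, 0, 0]

```text
time_s: 12.9
position: [0.5074, -0.2874, 0.0543]
tool_rot: [[0.067, 0.998, 0.0], [0.998, -0.067, -0.0], [-0.0, 0.0, -1.0]]
ft_force: [-0.1, -0.1, -0.9]
grip_width: 0.0159
gripper_force: 107.5
```

Noise is about 1 N and the stop hasn't shown up yet, so I'll continue.

jog_arm:
  hand: [0.0, 0.0, 0.0, 0.0, 0.0]
  travel:
    - [0.0001, 0.0015, 0]
    - [0.0001, 0.0015, 0]
    - [0, 0, 0]
    - [0, 0, 0]
    - [0, 0, 0]
  yaw: [0, 0, 0, 0, 0]

```text
time_s: 13.52
position: [0.5076, -0.2844, 0.0543]
tool_rot: [[0.067, 0.998, -0.0], [0.998, -0.067, -0.0], [-0.0, -0.0, -1.0]]
ft_force: [0.2, -0.2, -2.4]
grip_width: 0.0161
gripper_force: 107.5
```

jog_arm:
  hand: [0.0, 0.0, 0.0, 0.0, 0.0]
  travel:
    - [0.0001, 0.0015, 0]
    - [0.0001, 0.0015, 0]
    - [0, 0, 0]
    - [0, 0, 0]
    - [0, 0, 0]
  yaw: [0, 0, 0, 0, 0]

```text
time_s: 14.15
position: [0.5078, -0.2814, 0.0543]
tool_rot: [[0.067, 0.998, 0.0], [0.998, -0.067, -0.0], [-0.0, 0.0, -1.0]]
ft_force: [-0.0, 0.3, -1.4]
grip_width: 0.016
gripper_force: 107.5
```

jog_arm:
  hand: [0.0, 0.0, 0.0, 0.0, 0.0]
  travel:
    - [0.0001, 0.0015, 0]
    - [0.0001, 0.0015, 0]
    - [0, 0, 0]
    - [0, 0, 0]
    - [0, 0, 0]
  yaw: [0, 0, 0, 0, 0]

```text
time_s: 14.78
position: [0.508, -0.2784, 0.0543]
tool_rot: [[0.067, 0.998, 0.0], [0.998, -0.067, -0.0], [-0.0, 0.0, -1.0]]
ft_force: [0.2, -0.2, -2.3]
grip_width: 0.0162
gripper_force: 107.5
```

jog_arm:
  hand: [0.0, 0.0, 0.0, 0.0, 0.0]
  travel:
    - [0.0001, 0.0015, 0]
    - [0.0001, 0.0015, 0]
    - [0, 0, 0]
    - [0, 0, 0]
    - [0, 0, 0]
  yaw: [0, 0, 0, 0, 0]

```text
time_s: 15.4
position: [0.5082, -0.2754, 0.0543]
tool_rot: [[0.067, 0.998, 0.0], [0.998, -0.067, -0.0], [-0.0, 0.0, -1.0]]
ft_force: [0.2, 0.3, -1.3]
grip_width: 0.0162
gripper_force: 107.5
```

jog_arm:
  hand: [0.0, 0.0, 0.0, 0.0, 0.0]
  travel:
    - [0.0001, 0.0015, 0]
    - [0.0001, 0.0015, 0]
    - [0, 0, 0]
    - [0, 0, 0]
    - [0, 0, 0]
  yaw: [0, 0, 0, 0, 0]

```text
time_s: 16.02
position: [0.5084, -0.2725, 0.0543]
tool_rot: [[0.067, 0.998, -0.0], [0.998, -0.067, -0.0], [-0.0, 0.0, -1.0]]
ft_force: [0.1, -1.4, -1.4]
grip_width: 0.0162
gripper_force: 107.6
```

jog_arm:
  hand: [0.0, 0.0, 0.0, 0.0, 0.0]
  travel:
    - [0.0001, 0.0015, 0]
    - [0.0001, 0.0015, 0]
    - [0, 0, 0]
    - [0, 0, 0]
    - [0, 0, 0]
  yaw: [0, 0, 0, 0, 0]

```text
time_s: 16.65
position: [0.5087, -0.2696, 0.0544]
tool_rot: [[0.067, 0.998, 0.0], [0.998, -0.067, -0.0], [-0.0, 0.0, -1.0]]
ft_force: [-1.0, -3.4, -0.5]
grip_width: 0.0161
gripper_force: 107.7
```

jog_arm:
  hand: [0.0, 0.0, 0.0, 0.0, 0.0]
  travel:
    - [0.0001, 0.001, 0]
    - [0, 0, 0]
    - [0, 0, 0]
    - [0, 0, 0]
    - [0, 0, 0]
  yaw: [0, 0, 0, 0, 0]

```text
time_s: 17.27
position: [0.5088, -0.2686, 0.0544]
tool_rot: [[0.067, 0.998, 0.0], [0.998, -0.067, -0.0], [-0.0, 0.0, -1.0]]
ft_force: [-1.5, -5.5, 0.8]
grip_width: 0.0159
gripper_force: 107.7
```

jog_arm:
  hand: [0.0, 0.0, 0.0, 0.0, 0.0]
  travel:
    - [0, 0, 0]
    - [0, 0, 0]
    - [0, 0, 0]
    - [0, 0, 0]
    - [0, 0, 0]
  yaw: [0, 0, 0, 0, 0]

```text
time_s: 17.9
position: [0.5088, -0.2685, 0.0544]
tool_rot: [[0.067, 0.998, 0.0], [0.998, -0.067, -0.0], [-0.0, 0.0, -1.0]]
ft_force: [-0.8, -5.4, -1.0]
grip_width: 0.0163
gripper_force: 107.7
```

The stop clearly gives: 5.4 N along the groove, about 3–4 mm of travel. Now I'll draw back about 16 mm and start the lift.

jog_arm:
  hand: [0.0, 0.0, 0.0, 0.0, 0.0]
  travel:
    - [-0.0004, -0.006, 0]
    - [-0.0004, -0.006, 0]
    - [-0.0003, -0.004, 0]
    - [0, 0, 0]
    - [0, 0, 0]
  yaw: [0, 0, 0, 0, 0]

```text
time_s: 18.52
position: [0.5076, -0.2842, 0.0542]
tool_rot: [[0.067, 0.998, -0.0], [0.998, -0.067, 0.0], [0.0, -0.0, -1.0]]
ft_force: [0.0, -0.2, -0.3]
grip_width: 0.0159
gripper_force: 107.7
```

jog_arm:
  hand: [0.0, 0.0, 0.0, 0.0, 0.0]
  travel:
    - [0, 0, 0.003]
    - [0, 0, 0.004]
    - [0, 0.001, 0.005]
    - [0.0001, 0.001, 0.005]
    - [0.0001, 0.001, 0.005]
  yaw: [0, 0, 0, 0, 0]

```text
time_s: 19.15
position: [0.5078, -0.2814, 0.0768]
tool_rot: [[0.067, 0.998, 0.0], [0.998, -0.067, -0.0], [-0.0, 0.0, -1.0]]
ft_force: [0.4, -0.4, -1.7]
grip_width: 0.0158
gripper_force: 107.4
```

Run:
```python
from h import *
np.set_printoptions(precision=4,suppress=True)
st,im2=save("scene","c5"); print(st["position"],st["tool_rot"][:,0],st["time_s"],st["ft_force"],st["wrist_torque"])
b=cv2.imread("pics/c5.png")[220:340,160:300]
cv2.imwrite("pics/m5.png",cv2.resize(b,(700,600),interpolation=2))
```

```text
[ 0.5078 -0.2814  0.0768] [ 0.0669  0.9978 -0.0002] 19.15 [ 0.4025 -0.4068 -1.6579] [-0.2686  0.0684  0.0204]
```

View pics/m5.png

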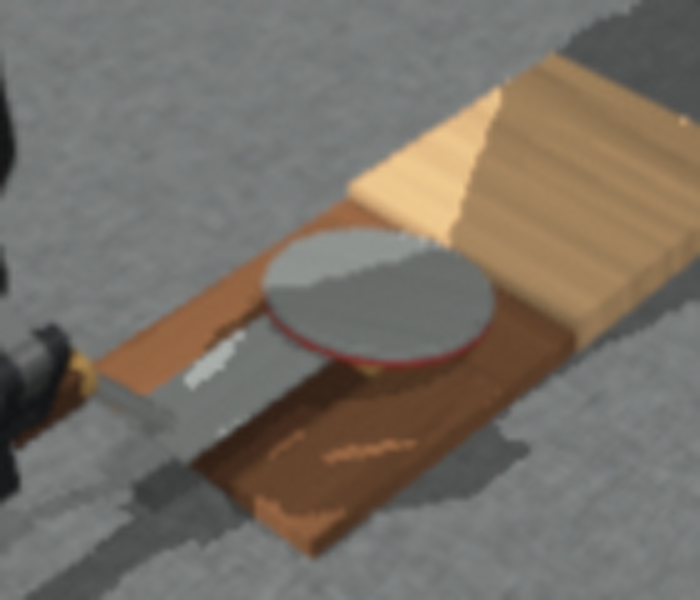

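The disc at (380,295) is tilted on the blade, near rim up, and the brass stop shows below it at (372,368). I'll continue the arc.

jog_arm:
  hand: [0.0, 0.0, 0.0, 0.0, 0.0]
  travel:
    - [0.0001, 0.001, 0.004]
    - [0.0001, 0.001, 0.004]
    - [0.0001, 0.001, 0.004]
    - [0.0001, 0.0015, 0.003]
    - [0.0001, 0.0015, 0.003]
  yaw: [0, 0, 0, 0, 0]

```text
time_s: 19.82
position: [0.5084, -0.2755, 0.0946]
tool_rot: [[0.067, 0.998, 0.0], [0.998, -0.067, -0.0], [-0.0, 0.0, -1.0]]
ft_force: [-0.2, -1.6, -2.0]
grip_width: 0.0159
gripper_force: 107.4
```

jog_arm:
  hand: [0.0, 0.0, 0.0, 0.0, 0.0]
  travel:
    - [0.0001, 0.002, 0.003]
    - [0.0001, 0.002, 0.003]
    - [0.0001, 0.002, 0.003]
    - [0.0002, 0.002, 0.003]
    - [0.0002, 0.002, 0.003]
  yaw: [0, 0, 0, 0, 0]

```text
time_s: 20.45
position: [0.509, -0.2652, 0.1095]
tool_rot: [[0.067, 0.998, -0.0], [0.998, -0.067, 0.0], [0.0, -0.0, -1.0]]
ft_force: [0.5, -0.9, -2.2]
grip_width: 0.0161
gripper_force: 107.4
```

Run:
```python
from h import *
np.set_printoptions(precision=4,suppress=True)
st,im2=save("scene","c6"); print(st["position"],st["tool_rot"][:,0],st["time_s"],st["ft_force"],st["wrist_torque"])
hsv=cv2.cvtColor(im2,cv2.COLOR_RGB2HSV)[200:330,170:300]
red=((hsv[...,0]<6)|(hsv[...,0]>172))&(hsv[...,1]>120)
y,x=np.where(red); print("red",len(x),x.min()+170,x.max()+170,y.min()+200,y.max()+200,x.mean()+170,y.mean()+200)
```

```text
[ 0.509  -0.2652  0.1095] [0.067  0.9978 0.0001] 20.45 [ 0.5157 -0.871  -2.2027] [-0.339   0.0419  0.0129]
red 32 225 256 266 280 241.5 274.375
```

jog_arm:
  hand: [0.0, 0.0, 0.0, 0.0, 0.0]
  travel:
    - [0.0002, 0.0026, 0.0028]
    - [0.0002, 0.0027, 0.0026]
    - [0.0002, 0.0028, 0.0024]
    - [0.0002, 0.003, 0.0021]
    - [0.0002, 0.0031, 0.0019]
  yaw: [0, 0, 0, 0, 0]

```text
time_s: 21.12
position: [0.51, -0.251, 0.1213]
tool_rot: [[0.067, 0.998, 0.0], [0.998, -0.067, 0.0], [0.0, 0.0, -1.0]]
ft_force: [-0.9, -0.2, -1.6]
grip_width: 0.0163
gripper_force: 107.4
```

Run:
```python
from h import *
np.set_printoptions(precision=4,suppress=True)
st,im2=save("scene","c7"); print(st["position"],st["tool_rot"][:,0],st["time_s"],st["ft_force"],st["wrist_torque"])
b=cv2.imread("pics/c7.png")[200:340,160:300]
cv2.imwrite("pics/m7.png",cv2.resize(b,(600,600),interpolation=2))
```

```text
[ 0.51   -0.251   0.1213] [0.0669 0.9978 0.    ] 21.125 [-0.9448 -0.2062 -1.5804] [-0.2157  0.0343 -0.042 ]
```

View pics/m7.png

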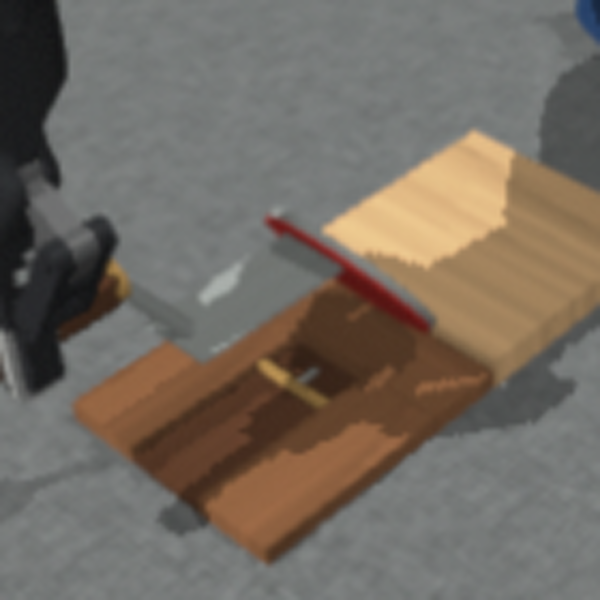

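The disc is raised to about 60°, leaning on the blade, with its lower rim at the step near (430,325) and the stop clear at (290,383). I'll continue past upright.

jog_arm:
  hand: [0.0, 0.0, 0.0, 0.0, 0.0]
  travel:
    - [0.0002, 0.0032, 0.0019]
    - [0.0002, 0.0033, 0.0017]
    - [0.0002, 0.0034, 0.0015]
    - [0.0003, 0.0035, 0.0013]
    - [0.0003, 0.0036, 0.001]
  yaw: [0, 0, 0, 0, 0]

```text
time_s: 21.8
position: [0.5112, -0.2339, 0.1286]
tool_rot: [[0.067, 0.998, -0.0], [0.998, -0.067, 0.0], [0.0, -0.0, -1.0]]
ft_force: [-0.6, 0.0, -1.1]
grip_width: 0.0161
gripper_force: 107.4
```

jog_arm:
  hand: [0.0, 0.0, 0.0, 0.0, 0.0]
  travel:
    - [0.0003, 0.0037, 0.0009]
    - [0.0003, 0.0038, 0.0007]
    - [0.0003, 0.0038, 0.0005]
    - [0.0003, 0.0038, 0.0003]
    - [0.0003, 0.0038, 0]
  yaw: [0, 0, 0, 0, 0]

```text
time_s: 22.42
position: [0.5127, -0.215, 0.1309]
tool_rot: [[0.067, 0.998, -0.0], [0.998, -0.067, 0.0], [0.0, -0.0, -1.0]]
ft_force: [0.4, -1.2, -0.7]
grip_width: 0.0165
gripper_force: 107.4
```

jog_arm:
  hand: [0.0, 0.0, 0.0, 0.0, 0.0]
  travel:
    - [0.0003, 0.004, 0]
    - [0.0003, 0.004, 0]
    - [0.0003, 0.004, 0]
    - [0.0003, 0.004, 0]
    - [0.0003, 0.004, 0]
  yaw: [0, 0, 0, 0, 0]

```text
time_s: 23.05
position: [0.5142, -0.195, 0.1309]
tool_rot: [[0.067, 0.998, -0.0], [0.998, -0.067, 0.0], [0.0, -0.0, -1.0]]
ft_force: [-0.6, -0.6, -1.7]
grip_width: 0.0157
gripper_force: 107.5
```

```bash
cat > d.py <<'E'
from h import *
np.set_printoptions(precision=4,suppress=True)
def disc(name,fn):
    st,im2=save(name,fn); print(st["position"],st["time_s"],st["ft_force"],st["wrist_torque"])
    hsv=cv2.cvtColor(im2,cv2.COLOR_RGB2HSV); red=(((hsv[...,0]<6)|(hsv[...,0]>172))&(hsv[...,1]>120)).astype(np.uint8)
    red[:170]=0; red[340:]=0; red[:,:190]=0; red[:,400:]=0
    k,l,s,c=cv2.connectedComponentsWithStats(red)
    if k<2: print("no red"); return
    i=1+np.argmax(s[1:,4]); cn=max(cv2.findContours((l==i).astype(np.uint8),0,1)[0],key=cv2.contourArea)[:,0]
    w=np.array([onz(name,q,.023) for q in cn])[:,:2].astype(np.float32); (x,y),r=cv2.minEnclosingCircle(w)
    p=np.array([x,y])-[.5235,-.0583]; print(name,s[i],"center",x,y,"r",r,"board",p@[.07,.9976],p@[-.9976,.07])
E
python3 -c "
from d import *
disc('scene','c8');disc('side','s8')"
```

```text
[ 0.5142 -0.195   0.1309] 23.05 [-0.5704 -0.6185 -1.7047] [-0.0618 -0.0246  0.006 ]
scene [250 242  42  27 859] center 0.5295197367668152 -0.001762416330166161 r 0.04482029005885124 board 0.056823275042703306 -0.0020476585416864946
[ 0.5142 -0.1946  0.1309] 23.1 [ 0.2416  0.2266 -0.9564] [-0.0184 -0.0052  0.0314]
side [272 237   8  14  55] center 0.504420280456543 -0.006997169926762581 r 0.024253739044070244 board 0.04984412291301966 0.02262512632167932
```

The disc lies flat, red side up: its circle radius of 44.8 mm fits, and its centre is about 55 mm past the step on the middle line. Now I'll carry the spatula back to where it lay, at TCP (0.4913, 0.2877, 0.0496) and yaw 58.2°.

jog_arm:
  hand: [0.0, 0.0, 0.0, 0.0, 0.0]
  travel:
    - [0, -0.005, 0.02]
    - [0, 0, 0.04]
    - [0, 0, 0.05]
    - [0, 0.02, 0.04]
    - [0, 0.04, 0.02]
  yaw: [0, 0, 0, 0, 0]

```text
time_s: 23.78
position: [0.5145, -0.1407, 0.303]
tool_rot: [[0.069, 0.998, 0.003], [0.998, -0.069, -0.002], [-0.001, 0.003, -1.0]]
ft_force: [-0.1, 0.2, -2.2]
grip_width: 0.0162
gripper_force: 107.6
```

jog_arm:
  hand: [0.0, 0.0, 0.0, 0.0, 0.0]
  travel:
    - [-0.002, 0.05, 0]
    - [-0.002, 0.05, 0]
    - [-0.002, 0.05, 0]
    - [-0.003, 0.05, 0]
    - [-0.003, 0.05, 0]
  yaw: [-0.05, -0.05, -0.05, -0.05, -0.05]

```text
time_s: 24.4
position: [0.5019, 0.1112, 0.301]
tool_rot: [[0.314, 0.95, 0.0], [0.95, -0.314, -0.0], [0.0, 0.0, -1.0]]
ft_force: [0.7, -1.2, -1.5]
grip_width: 0.0161
gripper_force: 107.7
```

jog_arm:
  hand: [0.0, 0.0, 0.0, 0.0, 0.0]
  travel:
    - [-0.003, 0.05, 0]
    - [-0.003, 0.05, 0]
    - [-0.003, 0.05, -0.02]
    - [-0.002, 0.028, -0.04]
    - [0, 0, -0.05]
  yaw: [-0.06, -0.06, -0.06, -0.058, 0]

```text
time_s: 25.02
position: [0.491, 0.2897, 0.1901]
tool_rot: [[0.525, 0.851, 0.002], [0.851, -0.525, 0.001], [0.002, 0.001, -1.0]]
ft_force: [0.6, -0.6, -1.9]
grip_width: 0.0159
gripper_force: 107.6
```

jog_arm:
  hand: [0.0, 0.0, 0.0, 0.0, 0.0]
  travel:
    - [0, 0, -0.05]
    - [0, 0, -0.04]
    - [0, 0, 0]
    - [0, 0, 0]
    - [0, 0, 0]
  yaw: [0, 0, 0, 0, 0]

```text
time_s: 25.65
position: [0.4921, 0.288, 0.1028]
tool_rot: [[0.527, 0.85, 0.003], [0.85, -0.527, 0.001], [0.003, 0.002, -1.0]]
ft_force: [0.6, -0.2, -0.6]
grip_width: 0.0162
gripper_force: 107.5
```

jog_arm:
  hand: [0.0, 0.0, 0.0, 0.0, 0.0]
  travel:
    - [-0.0005, 0, -0.02]
    - [0, 0, -0.02]
    - [0, 0, -0.007]
    - [0, 0, 0]
    - [0, 0, 0]
  yaw: [0, 0, 0, 0, 0]

```text
time_s: 26.28
position: [0.4912, 0.2879, 0.0549]
tool_rot: [[0.527, 0.85, 0.002], [0.85, -0.527, 0.001], [0.001, 0.001, -1.0]]
ft_force: [0.2, 0.6, -1.1]
grip_width: 0.0161
gripper_force: 107.5
```

jog_arm:
  hand: [0.0, 0.0, 0.0, 0.0, 0.0]
  travel:
    - [0, 0, -0.002]
    - [0, 0, -0.001]
    - [0, 0, -0.001]
    - [0, 0, 0]
    - [0, 0, 0]
  yaw: [0, 0, 0, 0, 0]

```text
time_s: 26.9
position: [0.4907, 0.2877, 0.0499]
tool_rot: [[0.527, 0.85, 0.0], [0.85, -0.527, 0.0], [0.0, 0.0, -1.0]]
ft_force: [1.0, 0.6, -1.3]
grip_width: 0.016
gripper_force: 107.5
```

The spatula is back at its original pose to within 1 mm. I'll release it, then rise straight up.

jog_arm:
  hand: [0.03, 0.05, 0.07, 0.085, 0.085]
  travel:
    - [0, 0, 0]
    - [0, 0, 0]
    - [0, 0, 0]
    - [0, 0, 0]
    - [0, 0, 0]
  yaw: [0, 0, 0, 0, 0]

```text
time_s: 27.52
position: [0.4907, 0.2877, 0.0499]
tool_rot: [[0.527, 0.85, 0.0], [0.85, -0.527, 0.0], [0.0, 0.0, -1.0]]
ft_force: [0.3, 0.0, -0.3]
grip_width: 0.0849
gripper_force: 0.0
```

jog_arm:
  hand: [0.085, 0.085, 0.085, 0.085, 0.085]
  travel:
    - [0, 0, 0]
    - [0, 0, 0.01]
    - [0, 0, 0.02]
    - [0, 0, 0.04]
    - [0, 0, 0.05]
  yaw: [0, 0, 0, 0, 0]

```text
time_s: 28.15
position: [0.4903, 0.2875, 0.1713]
tool_rot: [[0.527, 0.85, -0.001], [0.85, -0.527, -0.0], [-0.001, -0.001, -1.0]]
ft_force: [0.4, 0.4, 0.7]
grip_width: 0.0851
gripper_force: 0.0
```

jog_arm:
  hand: [0.085, 0.085, 0.085, 0.085, 0.085]
  travel:
    - [0, 0, 0.04]
    - [0, 0, 0.04]
    - [0, 0, 0]
    - [0, 0, 0]
    - [0, 0, 0]
  yaw: [0, 0, 0, 0, 0]

```text
time_s: 28.78
position: [0.4904, 0.2876, 0.2489]
tool_rot: [[0.527, 0.85, -0.002], [0.85, -0.527, -0.001], [-0.002, -0.001, -1.0]]
ft_force: [0.3, 0.9, 0.3]
grip_width: 0.0852
gripper_force: 0.0
```

```bash
python3 -c "
from d import *
disc('scene','c9');disc('side','s9');save('wrist','w9')
a=cv2.imread('pics/w9.png');b=cv2.imread('pics/c9.png')
cv2.imwrite('pics/m9.png',np.hstack([cv2.resize(a,(400,300)),cv2.resize(b,(400,300))]))"
```

```text
[0.4904 0.2876 0.2489] 28.775 [0.3283 0.8746 0.2854] [-0.0011 -0.0428 -0.0154]
scene [250 242  42  27 876] center 0.5295512080192566 -0.001595902955159545 r 0.04498492181301117 board 0.0569915917732808 -0.0020673983268715782
[0.4904 0.2876 0.249 ] 28.825 [-1.2236  0.1691  0.4224] [-0.0131 -0.0014  0.0252]
side [268 230  37  25 732] center 0.5295276641845703 -0.0033097779378294945 r 0.04484478011727333 board 0.055280182022141224 -0.0021638822461754427
```

View pics/m9.png

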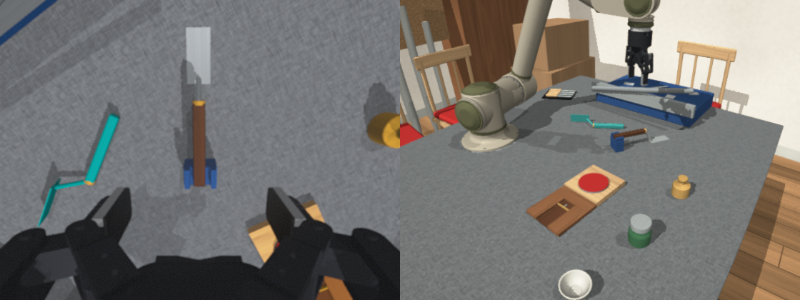

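The spatula lies in its rest at (199,150) in the wrist half. The disc lies red side up on the landing at (594,183) in the scene half, and the jar, weight and dish are where they were. Handing in.

```bash
python3 -c "
from rig import env
print(env.close_job())"
```

```text
the job is handed in; nothing more can be done
None
```

The job is handed in, verdict not shown: the last pictures show the disc lying flat, red side up, on the landing about 55 mm past the step, the spatula back on its rest and released, and the jar, weight and dish where they were.

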